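# Put away the returned rescue kit

## Task

Put the returned kit away: hang both ear defenders by their headbands over the drying rail, one on each side of the collar in its middle, with a cup hanging down on either side of the bar. Stack the two loose filter cassettes squarely on the cassette lying on the rubber mat, the thick one first and the thin one on top, leaving the lowest one where it is. Set everything down gently, nothing dropped, and do not disturb anything else on the bench.

Things in the scene. Friction and masses are not known exactly. Their poses are not given: they have to be found in the camera images.
- ear_a: First ear defenders standing on two grey box-shaped cups, black half-round headband upright above: 168 wide cup to cup (x), 62 deep (y), 137 high (z). Origin midway between the cups' undersides. Band 30 wide (y), 5 thick; on its crown a rubber pad 56 long (x), 30 wide (y), top 21.5 above the band's underside: grip these across the 30. Free gap between cups 84.
- ear_b: Second, identical ear defenders standing on two grey box-shaped cups, black half-round headband upright above: 168 wide cup to cup (x), 62 deep (y), 137 high (z). Origin midway between the cups' undersides. Band 30 wide (y), 5 thick; on its crown a rubber pad 56 long (x), 30 wide (y), top 21.5 above the band's underside: grip these across the 30. Free gap between cups 84.
- ear_a_crown (a point): Underside of the first headband at its crown, 115.5 mm above the origin; this rests on the bar when hung.
- ear_b_crown (a point): The same point of the second ear defenders.
- rail: Fixed drying rail: round steel bar, 16 mm diameter, 280 long along its y, on posts at y = -140 and +140 mm (feet 60 x 34). Bar top 168 mm above the table. A black collar (40 mm diameter, 12 long) sits at its middle. Origin on the table under the bar's middle.
- rail_mid (a point): Top line of the bar at its middle (inside the collar), 168 mm above the table; axes as the rail, y along the bar.
- thick: Thick flat aluminium filter cassette with slotted top, 130 long (x), 56 wide (y), 34 thick (z). Origin at the centre of its underside. 
- thin: Thin flat aluminium filter cassette with slotted top, 130 long (x), 56 wide (y), 20 thick (z). Origin at the centre of its underside. 
- base: Lowest flat aluminium filter cassette with slotted top, 130 long (x), 56 wide (y), 28 thick (z). Origin at the centre of its underside. Loose; lies on a black rubber mat (100 x 170 x 3 mm) and stays there.
- key: Bystander: steel wrench 150 mm long lying beyond the mat. Origin at its middle.
- tape: Bystander: cardboard-brown tape ring, 54 mm diameter, 20 high. Origin under its centre.
- tin: Bystander: steel tin, 60 mm diameter, 60 high. Origin under its centre.
- bottle: Bystander: clear water bottle, 64 mm diameter, 190 high. Origin under its centre.
- torch: Bystander: black hand torch, 150 mm long, lying. Origin under its middle.

How it is judged:
By the outcome, as a careful person would: the job done as asked, in the order asked, and still so for the second after the job is handed in, with the robot touching nothing.
It also fails if it takes over 72 s, if anything falls off the work surface, if the arm or the gripper's body presses on something with over 40 N, if the wrist force passes 120 N, or if a joint passes its speed limit or range.

## Robot

A 6-joint arm with a two-finger parallel gripper is mounted at the origin on the work surface. World frame = base frame: x ahead of the robot, y to its left, z up, the work surface at z = 0. Lengths are in m, angles in rad, forces in N, time in s.
With the tool pointing down it reaches from about 0.35 to 0.775 m from the base axis. Payload 7.3 kg.
Tool frame: the origin (TCP) lies at the very end of the fingers, on their centre line; the grasp point (between the pads) lies 19 mm behind it; z points along the fingers, y is the line along which they close (so a half turn about z gives the same grasp; the last joint's range is limited). The gripper opens to 92 mm and grips with 3 to 60 N. Pads are 19 mm wide; open, the fingers measure 130 mm over their backs; the gripper's body (75 mm by 190 mm) begins 47 mm behind the grasp point.
Start: joints at [1.175, 0.342, 1.524, -0, 1.275, -0.146], TCP at [0.13, 0.509, 0.201] pointing down, gripper open.
Joint ranges: [-2.53, 2.53], [-0.77, 2.02], [0.04, 2.7], [-1, 4.14], [0.28, 2.66], [-3.11, 3.11]. Speed limits (rad/s): [2.57, 2.57, 3.14, 3.14, 3.14, 3.14].

## Interface

Orientations are given as [roll, pitch, yaw] about the fixed x, y, z axes, in that order (R = Rz(yaw) Ry(pitch) Rx(roll)).
In Python, from cell import observe, read_camera, get_calibration, hand_in, search_frame gives the robot as it stands.
- The arm moves only by the tool step_arm, never from a script. Its argument "commands" is a list of rows, each an object with "translation": the shift along the tool's x, y, z in mm, a list of three; "roll": the turn about the tool's z in rad. In form: [{"translation": [x, y, z], "roll": roll}, ...]. A call has 1 to 20 rows; each row shifts and turns the commanded pose from where the row before left it, along the tool's axes as they then stand; what a row does not reach is not made up. A row lasts 1/12 s, in which the tool goes at most 41.7 mm and 7.16 degrees, less where a joint would pass 70% of its speed; a pose out of reach is approached as far as the arm can. A call is refused whole if a number of a shift passes 41.7 or a number of a turn 0.125, either way. A call with a gripper value outside its range is refused whole. "fingers" is the opening, from 0 (shut) to 1 (fully open), set as the call begins (left out, the last holds). The fingers move at their own pace and stop on an object; "grip_force" is the grip in N (left out, the last holds). Time passes only in rows, so rows that do not move let the fingers close. It gives the time, the measured TCP pose, the force, the opening and the grip force at its end, in the units of the state.
- observe(): the state, without advancing time (a new reading comes with each control period).
- read_camera(name): name is "side" or "top" or "wrist"; returns the picture (480x640x3 uint8, red, green, blue); there is no depth.
- get_calibration(name): a dict with "camera_matrix" (3x3 intrinsics, pixels), "world_from_camera" (4x4, takes a point from camera to world coordinates). Camera axes: x right, y up, looking along -z (the intrinsics and any distortion apply to the point x, -y, -z); pixel columns grow to the right and rows downward; lengths in m; the calibration is good to about 2 mm. A picture is of the moment at which its call begins: read the wrist's pose just before it. get_calibration takes no time and is no camera call; for the wrist camera it gives the pose at the moment of the call.
- hand_in(): hands the job in; it is judged then, once.
Trained networks look in the newest picture that a camera, given by its name, has taken for a name from the list of things; names that differ only in an ending like _2 or _b are one class to them, and where a whole thing is asked for, a point or a joint stands for the part that bears it (a point fixed in the world has none). Each returns a list of dicts, best first, with "confidence" (0 to 1); they miss things now and then, are a little off and sometimes report something else, mostly with a low value. They report only what shows in the picture. A call takes as long as a camera call.
- search_frame(camera, name): "at" ([x, y, z] in m, in world coordinates, good to about 4 mm: the middle of the surface that is visible of it).
The state is a dict: "time": time; "qpos": joint angles; "qvel": joint speeds; "joint_efforts": joint torques, N m; "tool_pos": TCP position; "tool_rot": TCP orientation; "contact_force": force on the tool from outside, world axes, zero at the start; "torque": the same for the moment, N m; "opening": finger opening in m; "grip_force": force on a finger pad.
Only numpy, scipy, OpenCV 4.12 (cv2) and the standard library are available. Lean on these libraries where they do the work, as an engineer would, in place of code of your own. Each camera call takes 0.05 s, during which the arm holds its last target. There are 200 camera calls.

## Working session

There is one attempt and no reset: what is moved stays moved. The work goes in short steps, Python scripts to look and compute and a tool call to move; the robot and the scene stay as the last step left them, time stands still between calls to the robot, and variables do not carry over. Pictures are saved under pics/ and viewed, at most 10 in all, crops included, and the job is handed in when it is done.

Besides the shell and the picture viewer there is one more tool, called after "Emit:" as a command line: name --argument value ..., lists and objects as JSON in quotes. step_arm: Moves the arm, as the interface text tells. Its arguments: {"type":"object","properties":{"commands":{"type":"array"},"fingers":{"type":"number"},"grip_force":{"type":"number"}},"required":["commands"]}

```bash
mkdir -p pics; ls; python3 - <<'E'
from cell import *
import cv2,numpy as np
s=observe();print(s['time'],s['tool_pos'],s['tool_rot'])
for c in ['side','top']:
    im=read_camera(c);cv2.imwrite(f'pics/{c}0.png',im[:,:,::-1])
    k=get_calibration(c);print(c,k['camera_matrix'],k['world_from_camera'])
    for n in ['ear_a','ear_a_crown','rail','thick','thin','base','key','tape','tin','bottle','torch']:
        print(c,n,[(np.round(d['at'],3).tolist(),round(d['confidence'],2)) for d in search_frame(c,n)])
print(observe()['time'])
E
```

```text
pics
0.0 [0.12959509 0.50830374 0.20065559] [-3.14008603e+00 -2.21804562e-04  2.89177959e+00]
side [[527.28454923   0.         329.77734999]
 [  0.         527.28454923 226.89664254]
 [  0.           0.           1.        ]] [[ 0.95794061  0.18905475 -0.21588907  0.33938454]
 [-0.28692976  0.61897147 -0.73112627 -0.75553308]
 [-0.00459371  0.76232055  0.64718334  0.85666264]
 [ 0.          0.          0.          1.        ]]
side ear_a [([0.461, -0.372, 0.09], 0.94), ([0.471, 0.301, 0.066], 0.81)]
side ear_a_crown [([0.473, 0.297, 0.07], 0.81)]
side rail [([0.646, 0.147, 0.115], 0.63)]
side thick [([0.47, 0.097, 0.034], 0.59)]
side thin [([0.462, -0.136, 0.02], 0.97)]
side base [([0.649, -0.198, 0.033], 0.63)]
side key [([0.761, -0.201, 0.011], 0.74), ([0.579, 0.422, 0.097], 0.74)]
side tape [([0.563, -0.003, 0.014], 0.7)]
side tin [([0.729, -0.005, 0.05], 0.83)]
side bottle [([0.579, 0.42, 0.098], 0.81)]
side torch [([0.399, 0.511, 0.034], 0.97)]
top [[551.2450038    0.         318.96446407]
 [  0.         551.2450038  241.0347094 ]
 [  0.           0.           1.        ]] [[ 0.
[... 181 characters left out ...]
      1.        ]]
top ear_a [([0.473, 0.338, 0.063], 0.91), ([0.46, -0.326, 0.059], 0.88)]
top ear_a_crown [([0.473, 0.334, 0.068], 0.8)]
top rail [([0.641, 0.182, 0.164], 0.95), ([0.649, -0.177, 0.03], 0.16)]
top thick [([0.466, 0.114, 0.034], 0.74), ([0.472, 0.337, 0.068], 0.64)]
top thin [([0.467, -0.125, 0.02], 0.98), ([0.472, 0.333, 0.068], 0.54), ([0.466, 0.114, 0.033], 0.51)]
top base [([0.652, -0.18, 0.029], 0.8)]
top key [([0.762, -0.191, 0.011], 0.83)]
top tape [([0.642, 0.182, 0.166], 0.65), ([0.573, 0.431, 0.127], 0.45)]
top tin []
top bottle [([0.575, 0.433, 0.128], 0.58), ([0.415, 0.522, 0.04], 0.37)]
top torch [([0.412, 0.521, 0.038], 0.93), ([0.558, 0.006, 0.023], 0.18)]
1.2
```

View pics/top0.png

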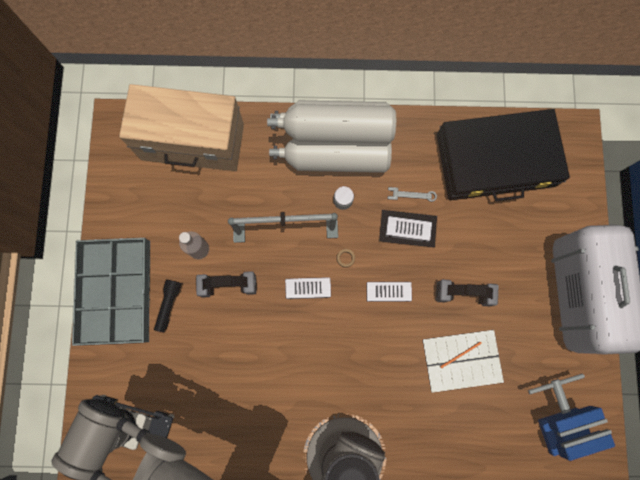

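View pics/side0.png

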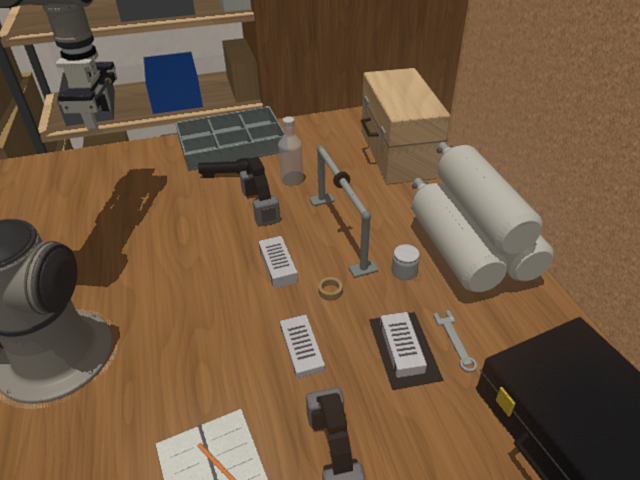

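The top view shows the ears at about (225,284) and (469,292), the thick cassette at (308,288), the thin one at (389,292), the base on its mat at (408,229), and the rail from (235,222) to (335,217) with its collar at (283,218). The side view agrees. I'll go above the left ear first.

Emit:
step_arm --commands '[{"translation": [-31.2,-7,-4.2],"roll": 0},{"translation": [-31.2,-7,-4.2],"roll": 0},{"translation": [-31.2,-7,-4.2],"roll": 0},{"translation": [-31.2,-7,-4.2],"roll": 0},{"translation": [-31.2,-7,-4.2],"roll": 0},{"translation": [-31.2,-7,-4.2],"roll": 0},{"translation": [-31.2,-7,-4.2],"roll": 0},{"translation": [-31.2,-7,-4.2],"roll": 0},{"translation": [-31.2,-7,-4.2],"roll": 0},{"translation": [-31.2,-7,-4.2],"roll": 0},{"translation": [-31.2,-7,-4.2],"roll": 0},{"translation": [-31.2,-7,-4.2],"roll": 0},{"translation": [0,0,0],"roll": 0.12},{"translation": [0,0,0],"roll": 0.12},{"translation": [0,0,0],"roll": 0.12},{"translation": [0,0,0],"roll": 0.12},{"translation": [0,0,0],"roll": 0.12},{"translation": [0,0,0],"roll": 0.12},{"translation": [0,0,0],"roll": 0.12},{"translation": [0,0,0],"roll": 0.12}]'

```text
time: 2.87
tool_pos: [0.4718, 0.3347, 0.2517]
tool_rot: [-3.141, -0.0, 1.926]
contact_force: [0.2, -0.3, -0.1]
opening: 0.0924
grip_force: 0.0
```

Emit:
step_arm --commands '[{"translation": [0,0,0],"roll": 0.12},{"translation": [0,0,0],"roll": 0.12},{"translation": [0,0,0],"roll": 0.12},{"translation": [0,0,0],"roll": 0},{"translation": [0,0,0],"roll": 0}]'

```text
time: 3.28
tool_pos: [0.4718, 0.3348, 0.2517]
tool_rot: [-3.142, -0.0, 1.575]
contact_force: [0.0, 0.5, 1.2]
opening: 0.0918
grip_force: 0.0
```

```bash
cat > h.py <<'E'
from cell import *
import cv2,numpy as np
def proj(K,T,p):
    c=np.linalg.inv(T)@np.append(p,1); c=c[:3]*[1,-1,-1]; q=K@c; return q[:2]/q[2]
def unproj(c,uv,z,cal=None):
    k=cal or get_calibration(c);K=k['camera_matrix'];T=k['world_from_camera']
    d=np.linalg.inv(K)@np.array([uv[0],uv[1],1.]); d=T[:3,:3]@(d*[1,-1,-1]); o=T[:3,3]
    return o+d*(z-o[2])/d[2]
def f(c,n):
    for d in search_frame(c,n): print(c,n,np.round(d['at'],4).tolist(),round(d['confidence'],2))
def snap(c,name):
    cal=get_calibration(c); im=read_camera(c); cv2.imwrite(f'pics/{name}.png',im[:,:,::-1]); return im,cal
def rect(c,im,cal,mask,z,near):
    "min-area rectangle on plane z of blob nearest to world point near"
    n,l,st,ce=cv2.connectedComponentsWithStats(mask.astype(np.uint8))
    out=[]
    for i in range(1,n):
        if st[i,4]<60: continue
        w=unproj(c,ce[i],z,cal); out.append((np.hypot(*(w-near)[:2]),i))
    if not out: return
    i=min(out)[1]; cs,_=cv2.findContours((l==i).astype(np.uint8),cv2.RETR_EXTERNAL,cv2.CHAIN_APPROX_NONE)
    pts=np.array([unproj(c,p[0],z,cal)[:2] for p in max(cs,key=len)],np.float32)*1000
    (x,y),(w,h),a=cv2.minAreaRect(pts)
    if w<h: w,h,a=h,w,a+90
    a=(a+90)%180-90
    return [round(float(v),1) for v in (x,y,w,h,a%180)]
def st():
    s=observe();print(round(s['time'],2),np.round(s['tool_pos'],4),np.round(s['tool_rot'],3),np.round(s['contact_force'],1),round(s['opening'],3),np.round(s['grip_force'],1),np.round(s['qpos'],2))
E
python3 - <<'E'
from h import *
st()
im,cal=snap('wrist','w1'); f('wrist','ear_a');f('wrist','ear_a_crown')
im,cal=snap('top','t1')
hs=cv2.cvtColor(im,cv2.COLOR_RGB2HSV)
m=(hs[:,:,2]>200)&(hs[:,:,1]<40); m=cv2.morphologyEx(m.astype(np.uint8),cv2.MORPH_CLOSE,np.ones((5,5)))
for n,z,p in [('thick',.034,(.466,.114,0)),('thin',.02,(.467,-.125,0)),('base',.031,(.652,-.18,0))]: print(n,rect('top',im,cal,m,z,np.array(p)))
for uv in [(236,224),(283,218),(334,219)]: print('rail',unproj('top',uv,.168,cal))
E
```

```text
3.28 [0.4718 0.3348 0.2517] [-3.142 -0.     1.575] [0.  0.5 1.2] 0.092 0.0 [0.48 0.41 1.28 0.   1.45 0.48]
wrist ear_a [0.4701, 0.3719, 0.0955] 0.84
wrist ear_a_crown [0.4754, 0.3689, 0.0963] 0.96
thick [468.9, 114.0, 126.0, 51.9, 92.9]
thin [464.3, -124.7, 124.3, 46.9, 91.1]
base [651.8, -182.8, 125.1, 50.8, 82.8]
rail [0.62448333 0.31012719 0.168     ]
rail [0.64368602 0.18326393 0.168     ]
rail [0.64366479 0.04449354 0.168     ]
```

View pics/w1.png

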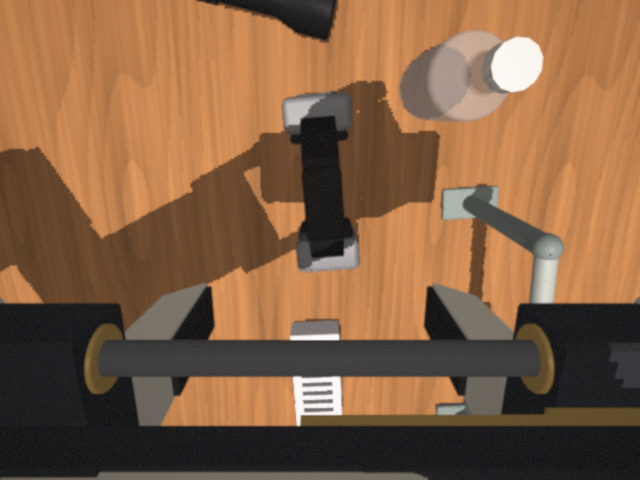

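The wrist view shows the ear with cups at about (318,112) and (329,250), and the dark band running between them. I'll enhance it to find the pad.

```bash
python3 - <<'E'
from h import *
cal=get_calibration('wrist');print(cal['world_from_camera'].round(3),cal['camera_matrix'].round(0))
im=cv2.imread('pics/w1.png')
c=im[80:290,250:400].astype(float); c=np.clip(255*(c/255)**.45,0,255).astype(np.uint8)
cv2.imwrite('pics/w1c.png',cv2.resize(c,None,fx=2.8,fy=2.8,interpolation=cv2.INTER_CUBIC))
for uv in [(318,112),(329,250)]: print([unproj('wrist',uv,z,cal).round(3).tolist() for z in (.06,)])
for n,z in [('pad',.137)]: print(unproj('wrist',(322,190),z,cal).round(3))
E
```

```text
[[ 1.    -0.003 -0.001  0.472]
 [ 0.003  0.957  0.292  0.414]
 [ 0.    -0.292  0.957  0.435]
 [ 0.     0.     0.     1.   ]] [[402.   0. 319.]
 [  0. 402. 238.]
 [  0.   0.   1.]]
[[0.472, 0.417, 0.06]]
[[0.483, 0.287, 0.06]]
[0.475 0.361 0.137]
```

View pics/w1c.png

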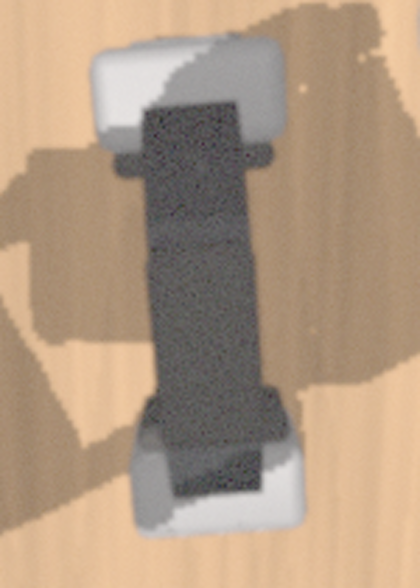

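Enhanced, the pad top spans about (305,166) to (344,238) in the full image, so its centre is near (324,201). It is tilted about 0.07 rad.

```bash
python3 - <<'E'
from h import *
for z in(.137,):print([unproj('wrist',p,z).round(4) for p in[(323.9,201.4),(304,167),(307,237),(338,160),(343.5,237)]])
E
```

```text
[array([0.4763, 0.3518, 0.137 ]), array([0.4615, 0.3775, 0.137 ]), array([0.4634, 0.3237, 0.137 ]), array([0.4864, 0.3827, 0.137 ]), array([0.4917, 0.3238, 0.137 ])]
```

Emit:
step_arm --commands '[{"translation": [17,4.5,0],"roll": -0.065},{"translation": [0,0,26],"roll": 0},{"translation": [0,0,26],"roll": 0},{"translation": [0,0,26],"roll": 0},{"translation": [0,0,26],"roll": 0},{"translation": [0,0,19],"roll": 0},{"translation": [0,0,10],"roll": 0},{"translation": [0,0,0],"roll": 0},{"translation": [0,0,0],"roll": 0}]'

```text
time: 4.23
tool_pos: [0.4766, 0.3519, 0.1192]
tool_rot: [3.141, -0.0, 1.637]
contact_force: [0.6, -0.2, 0.3]
opening: 0.0919
grip_force: 0.0
```

Emit:
step_arm --commands '[{"translation": [0,0,0],"roll": 0},{"translation": [0,0,0],"roll": 0},{"translation": [0,0,0],"roll": 0},{"translation": [0,0,0],"roll": 0},{"translation": [0,0,0],"roll": 0},{"translation": [0,0,0],"roll": 0},{"translation": [0,0,0],"roll": 0},{"translation": [0,0,0],"roll": 0}]' --fingers 0.0 --grip_force 40

```text
time: 4.9
tool_pos: [0.4763, 0.3518, 0.1188]
tool_rot: [3.142, -0.0, 1.637]
contact_force: [0.2, 0.3, 0.1]
opening: 0.0433
grip_force: 0.0
```

Emit:
step_arm --commands '[{"translation": [0,0,0],"roll": 0},{"translation": [0,0,0],"roll": 0},{"translation": [0,0,0],"roll": 0},{"translation": [0,0,0],"roll": 0},{"translation": [0,0,0],"roll": 0}]'

```text
time: 5.32
tool_pos: [0.4762, 0.3518, 0.1187]
tool_rot: [-3.142, -0.0, 1.637]
contact_force: [-0.1, 0.4, 0.2]
opening: 0.0098
grip_force: 0.0
```

```bash
python3 - <<'E'
from h import *
im=cv2.imread('pics/top0.png')[200:250,220:350]
cv2.imwrite('pics/railc.png',cv2.resize(im,None,fx=6,fy=6,interpolation=cv2.INTER_CUBIC))
E
```

```text
(no output)
```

View pics/railc.png

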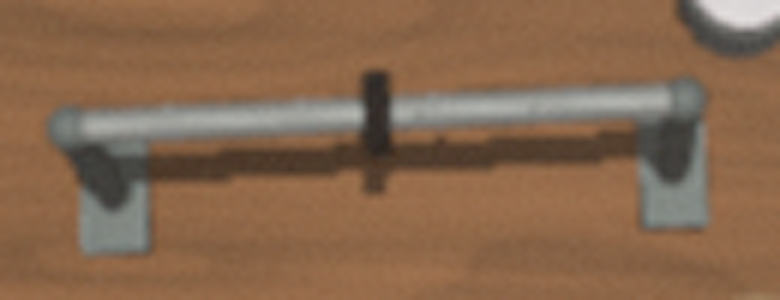

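The rail crop shows bar end knuckles at about (231,221) and (334.3,216.3) and the collar at (282.7,218.5). The fingers closed to under 10 mm, so they missed the pad. I'll look at it.

```bash
python3 - <<'E'
from h import *
st()
a,cal=snap('wrist','w2'); f('wrist','ear_a')
b,_=snap('side','s2'); f('side','ear_a')
a=cv2.resize(a[60:300,200:440],(480,480)); b=cv2.resize(b[100:260,150:390],None,fx=3,fy=3)
a=cv2.resize(a,(320,320));b=cv2.resize(b,(480,320))
m=np.hstack([a,b]).astype(float); m=255*(m/255)**.6
cv2.imwrite('pics/m2.png',m[:,:,::-1].astype(np.uint8))
E
```

```text
5.32 [0.4762 0.3518 0.1187] [-3.142 -0.     1.637] [-0.1  0.4  0.2] 0.01 0.0 [0.51 0.54 1.45 0.   1.16 0.44]
wrist ear_a [0.4706, 0.3941, 0.099] 0.79
side ear_a [0.4605, -0.3738, 0.0937] 0.87
```

View pics/m2.png

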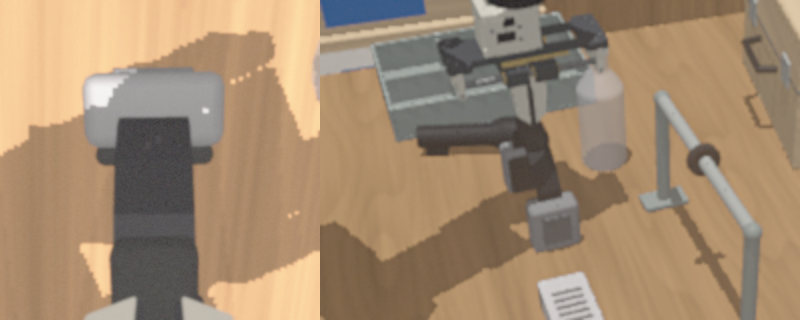

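```bash
python3 - <<'E'
from h import *
for c in ['side','top','wrist']:
    k=get_calibration(c);K,T=k['camera_matrix'],k['world_from_camera']
    P=lambda p:proj(K,T,np.array(p)).round(0).tolist()
    print(c,'tcp',P([.476,.352,.1187]),'crown pad',P([.476,.352,.137]),'pad ends',P([.474,.38,.137]),P([.478,.324,.137]),'cup outer low',P([.470,.436,.0]),P([.482,.268,0]))
k=get_calibration('top')
for uv in [(202,287),(249,283)]: print([unproj('top',uv,z,k).round(3).tolist() for z in(.03,.06)])
k=get_calibration('side')
for uv in [(266.5,212),(261,199)]: print([unproj('side',uv,z,k).round(3).tolist() for z in(.03,.06)])
E
```

```text
side tcp [256.0, 167.0] crown pad [256.0, 161.0] pad ends [253.0, 155.0] [259.0, 167.0] cup outer low [253.0, 187.0] [269.0, 224.0]
top tcp [221.0, 280.0] crown pad [220.0, 280.0] pad ends [209.0, 280.0] [230.0, 279.0] cup outer low [199.0, 286.0] [256.0, 283.0]
wrist tcp [317.0, 282.0] crown pad [317.0, 298.0] pad ends [316.0, 239.0] [317.0, 353.0] cup outer low [317.0, 108.0] [318.0, 319.0]
[[0.465, 0.421, 0.03], [0.462, 0.415, 0.06]]
[[0.479, 0.285, 0.03], [0.476, 0.281, 0.06]]
[[0.48, 0.28, 0.03], [0.475, 0.242, 0.06]]
[[0.477, 0.337, 0.03], [0.472, 0.297, 0.06]]
```

Emit:
step_arm --commands '[{"translation": [0,0,0],"roll": 0},{"translation": [0,0,0],"roll": 0},{"translation": [0,0,0],"roll": 0}]'

```text
time: 5.77
tool_pos: [0.4763, 0.3518, 0.1188]
tool_rot: [3.141, -0.0, 1.637]
contact_force: [-0.3, 0.1, -0.0]
opening: 0.0005
grip_force: 0.0
```

```bash
python3 - <<'E'
from h import *
st()
a,cal=snap('wrist','w3')
m=a[200:480,160:480].astype(float); m=cv2.resize((255*(m/255)**.5).astype(np.uint8),None,fx=1.8,fy=1.8)
cv2.imwrite('pics/m3.png',m[:,:,::-1])
E
```

```text
5.77 [0.4763 0.3518 0.1188] [ 3.141 -0.     1.637] [-0.3  0.1 -0. ] 0.001 0.0 [0.51 0.54 1.45 0.   1.16 0.44]
```

View pics/m3.png

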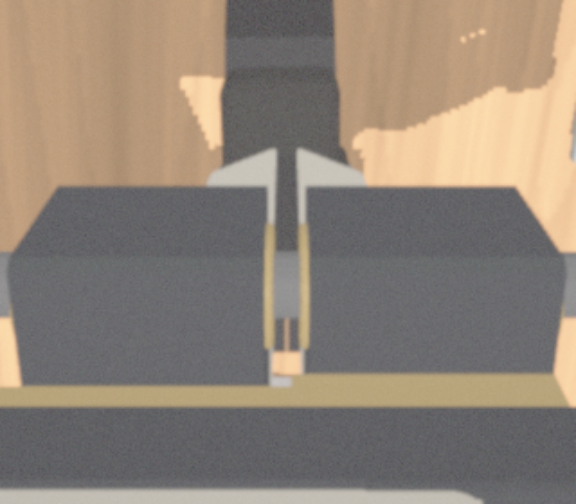

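The fingers are fully closed and lie above the band, so the pad top is below z=0.119. I'll triangulate the pad edge between the two wrist pictures.

```bash
python3 - <<'E'
from h import *
k2=get_calibration('wrist');K=k2['camera_matrix'];T2=k2['world_from_camera']
d=np.array([.4718,.3348,.2517])-[.4763,.3518,.1188]
T1=np.array([[1,-.003,-.001,.472],[.003,.957,.292,.414],[0,-.292,.957,.435],[0,0,0,1.]])
print(T2.round(3))
def tri(u1,u2):
    A=[];b=[]
    for u,T in((u1,T1),(u2,T2)):
        r=T[:3,:3]@(np.linalg.inv(K)@[u[0],u[1],1]*[1,-1,-1]); r/=np.linalg.norm(r); M=np.eye(3)-np.outer(r,r); A.append(M);b.append(M@T[:3,3])
    return np.linalg.lstsq(np.vstack(A),np.hstack(b),rcond=None)[0].round(4)
print('edge top',tri((321,165.7),(316,238)))
print('edge strip upper',tri((321,157.5),(316,221)))
print('far cup black bar',tri((319,137),(315,176)))
print('far cup back corners',tri((285,98),(266,117)),tri((350,98),(365,117)))
for z in (.137,):
  for y in (.4,.41,.42): pass
E
```

```text
[[ 0.998 -0.063 -0.02   0.472]
 [ 0.066  0.954  0.291  0.431]
 [ 0.    -0.292  0.957  0.302]
 [ 0.     0.     0.     1.   ]]
edge top [0.4739 0.3779 0.129 ]
edge strip upper [0.4737 0.3828 0.1177]
far cup black bar [0.472  0.3953 0.0568]
far cup back corners [0.4436 0.428  0.0781] [0.5036 0.4314 0.0088]
```

Emit:
step_arm --commands '[{"translation": [0,0,1],"roll": 0},{"translation": [0,0,1],"roll": 0},{"translation": [0,0,0],"roll": 0}]'

```text
time: 6.07
tool_pos: [0.4761, 0.3517, 0.1165]
tool_rot: [-3.141, 0.0, 1.637]
contact_force: [-1.0, -0.4, -0.4]
opening: 0.0002
grip_force: 0.0
```

Emit:
step_arm --commands '[{"translation": [0,0,0],"roll": 0},{"translation": [0,0,0],"roll": 0},{"translation": [0,0,0],"roll": 0},{"translation": [0,0,0],"roll": 0},{"translation": [0,0,0],"roll": 0},{"translation": [0,0,0],"roll": 0},{"translation": [0,0,0],"roll": 0},{"translation": [0,0,0],"roll": 0}]' --fingers 0.6

```text
time: 6.73
tool_pos: [0.4763, 0.3518, 0.1168]
tool_rot: [3.142, -0.0, 1.637]
contact_force: [0.6, 0.5, -1.8]
opening: 0.049
grip_force: 0.0
```

```bash
python3 - <<'E'
from h import *
st()
a,cal=snap('wrist','w4')
m=a[180:440,160:480].astype(float); m=cv2.resize((255*(m/255)**.5).astype(np.uint8),None,fx=1.8,fy=1.8)
cv2.imwrite('pics/m4.png',m[:,:,::-1])
E
```

```text
6.73 [0.4763 0.3518 0.1168] [ 3.142 -0.     1.637] [ 0.6  0.5 -1.8] 0.049 0.0 [0.51 0.54 1.45 0.   1.15 0.44]
```

View pics/m4.png

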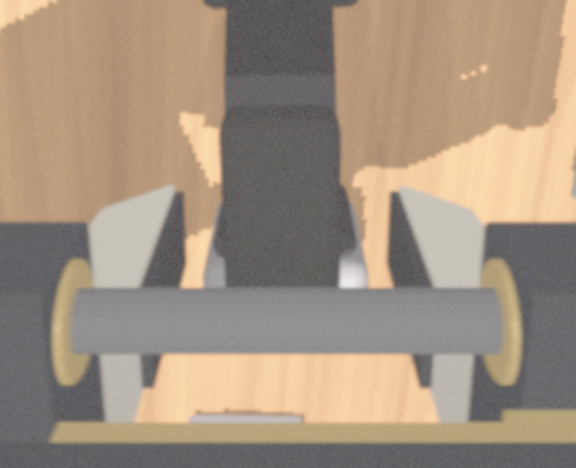

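The pad lies between the open fingers. In both pictures the visible fingertips end about 24 mm above the reported TCP, going by gap size and row (284). I'll go 20 mm lower and close.

Emit:
step_arm --commands '[{"translation": [0,0,8],"roll": 0},{"translation": [0,0,8],"roll": 0},{"translation": [0,0,4],"roll": 0},{"translation": [0,0,0],"roll": 0},{"translation": [0,0,0],"roll": 0}]'

```text
time: 7.2
tool_pos: [0.476, 0.3516, 0.0961]
tool_rot: [-3.14, 0.0, 1.637]
contact_force: [0.6, 0.6, 0.4]
opening: 0.0549
grip_force: 0.0
```

Emit:
step_arm --commands '[{"translation": [0,0,0],"roll": 0},{"translation": [0,0,0],"roll": 0},{"translation": [0,0,0],"roll": 0},{"translation": [0,0,0],"roll": 0},{"translation": [0,0,0],"roll": 0},{"translation": [0,0,0],"roll": 0},{"translation": [0,0,0],"roll": 0}]' --fingers 0.0 --grip_force 40

```text
time: 7.78
tool_pos: [0.4763, 0.3519, 0.0969]
tool_rot: [3.141, -0.0, 1.637]
contact_force: [-0.6, -1.1, 1.6]
opening: 0.0294
grip_force: 39.9
```

Emit:
step_arm --commands '[{"translation": [0,0,-4],"roll": 0},{"translation": [0,0,-10],"roll": 0},{"translation": [0,0,-25],"roll": 0},{"translation": [0,0,-30],"roll": 0},{"translation": [0,0,-30],"roll": 0},{"translation": [0,0,-30],"roll": 0},{"translation": [0,0,-30],"roll": 0},{"translation": [0,0,-25],"roll": 0},{"translation": [0,0,-12],"roll": 0},{"translation": [0,0,0],"roll": 0},{"translation": [0,0,0],"roll": 0}]'

```text
time: 8.7
tool_pos: [0.4762, 0.3517, 0.2931]
tool_rot: [3.141, -0.0, 1.637]
contact_force: [-0.2, -0.3, -3.1]
opening: 0.0297
grip_force: 39.9
```

```bash
python3 - <<'E'
from h import *
st()
P=[unproj('top',u,.16) for u in((231.2,221.3),(334.3,216.3),(282.7,218.8))]
print(np.round(P,4)); d=P[0]-P[1]; print(np.linalg.norm(d),np.arctan2(d[1],d[0])-np.pi/2,(P[0]+P[1])/2)
read_camera('side');f('side','rail');f('side','rail_mid')
read_camera('top');f('top','rail_mid')
f('top','ear_a')
E
```

```text
8.7 [0.4762 0.3517 0.2931] [ 3.141 -0.     1.637] [-0.2 -0.3 -3.1] 0.03 39.9 [0.51 0.42 1.15 0.   1.57 0.44]
[[0.6335 0.3247 0.16  ]
 [0.6531 0.0435 0.16  ]
 [0.6432 0.1845 0.16  ]]
0.281905112366873 0.06960880191018326 [0.64325407 0.1841012  0.16      ]
side rail_mid [0.6412, 0.1461, 0.1185] 0.78
top rail_mid [0.6416, 0.1884, 0.1615] 0.82
top ear_a [0.4795, 0.2865, 0.2594] 0.83
top ear_a [0.4602, -0.3228, 0.0626] 0.71
top ear_a [0.7599, -0.1926, 0.008] 0.45
```

Emit:
step_arm --commands '[{"translation": [0,0,0],"roll": -0.121},{"translation": [0,0,0],"roll": -0.121},{"translation": [0,0,0],"roll": -0.121},{"translation": [0,0,0],"roll": -0.121},{"translation": [0,0,0],"roll": -0.121},{"translation": [0,0,0],"roll": -0.121},{"translation": [0,0,0],"roll": -0.121},{"translation": [0,0,0],"roll": -0.121},{"translation": [0,0,0],"roll": -0.121},{"translation": [0,0,0],"roll": -0.121},{"translation": [0,0,0],"roll": -0.121},{"translation": [0,0,0],"roll": -0.121},{"translation": [0,0,0],"roll": -0.121}]'

```text
time: 10.08
tool_pos: [0.4761, 0.3517, 0.2921]
tool_rot: [-3.141, -0.001, -3.067]
contact_force: [-0.3, 0.0, -2.4]
opening: 0.0299
grip_force: 39.9
```

Emit:
step_arm --commands '[{"translation": [-12,-8,0],"roll": 0},{"translation": [-20,-14,0],"roll": 0},{"translation": [-26,-17,0],"roll": 0},{"translation": [-26,-17,0],"roll": 0},{"translation": [-26,-17,0],"roll": 0},{"translation": [-22,-15,0],"roll": 0},{"translation": [-15,-10,0],"roll": 0},{"translation": [-8,-6,0],"roll": 0},{"translation": [0,0,0],"roll": 0},{"translation": [0,0,0],"roll": 0},{"translation": [0,0,0],"roll": 0}]'

```text
time: 11.0
tool_pos: [0.6376, 0.2588, 0.2924]
tool_rot: [3.141, -0.001, -3.074]
contact_force: [-0.5, 0.1, -2.9]
opening: 0.0299
grip_force: 39.9
```

```bash
python3 - <<'E'
from h import *
st()
a,_=snap('wrist','w5'); b,_=snap('side','s5');t,_=snap('top','t5');f('wrist','ear_a');f('top','ear_a');f('side','ear_a')
m=np.hstack([cv2.resize(a,(400,300)),cv2.resize(b[60:300,200:520],(400,300))])
m=np.vstack([m,np.hstack([cv2.resize(t[160:310,180:380],(400,300)),cv2.resize(a[0:300,120:520],(400,300))])]).astype(float)
cv2.imwrite('pics/m5.png',(255*(m/255)**.6)[:,:,::-1].astype(np.uint8))
E
```

```text
11.0 [0.6376 0.2588 0.2924] [ 3.141e+00 -1.000e-03 -3.074e+00] [-0.5  0.1 -2.9] 0.03 39.9 [ 0.27  0.64  0.79  0.    1.71 -1.36]
wrist ear_a [0.5957, 0.2565, 0.298] 0.56
top ear_a [0.463, -0.3233, 0.0603] 0.92
top ear_a [0.5939, 0.2564, 0.299] 0.75
side ear_a [0.6163, 0.2445, 0.2582] 0.87
side ear_a [0.4585, -0.3721, 0.0871] 0.67
```

View pics/m5.png

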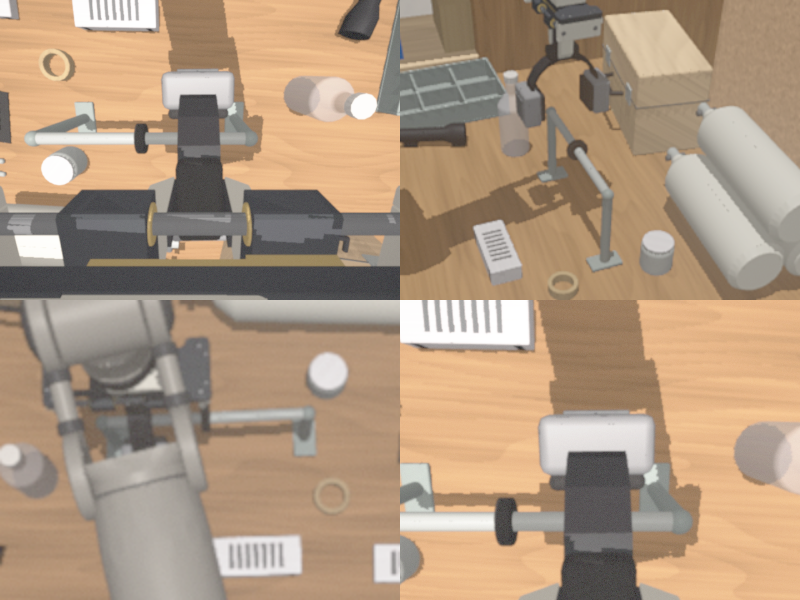

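The picture shows the ear level over the bar, midway between the collar and the far post, with its cups straddling the bar. Lowering it now.

Emit:
step_arm --commands '[{"translation": [0,0,12],"roll": 0},{"translation": [0,0,22],"roll": 0},{"translation": [0,0,28],"roll": 0},{"translation": [0,0,28],"roll": 0},{"translation": [0,0,22],"roll": 0},{"translation": [0,0,14],"roll": 0},{"translation": [0,0,8],"roll": 0},{"translation": [0,0,4],"roll": 0},{"translation": [0,0,2],"roll": 0},{"translation": [0,0,0],"roll": 0},{"translation": [0,0,0],"roll": 0}]'

```text
time: 12.22
tool_pos: [0.6386, 0.2588, 0.1541]
tool_rot: [3.141, 0.002, -3.073]
contact_force: [0.3, 0.0, -2.6]
opening: 0.0295
grip_force: 39.9
```

Emit:
step_arm --commands '[{"translation": [0,0,1],"roll": 0},{"translation": [0,0,1],"roll": 0},{"translation": [0,0,0.5],"roll": 0},{"translation": [0,0,0],"roll": 0},{"translation": [0,0,0],"roll": 0}]'

```text
time: 12.63
tool_pos: [0.638, 0.2586, 0.1503]
tool_rot: [3.141, 0.0, -3.073]
contact_force: [0.2, -0.2, -3.5]
opening: 0.0295
grip_force: 39.9
```

Emit:
step_arm --commands '[{"translation": [0,0,1],"roll": 0},{"translation": [0,0,0],"roll": 0},{"translation": [0,0,0],"roll": 0}]'

```text
time: 12.88
tool_pos: [0.6381, 0.2586, 0.1493]
tool_rot: [3.141, 0.0, -3.073]
contact_force: [0.0, 0.7, -2.1]
opening: 0.0296
grip_force: 39.9
```

Emit:
step_arm --commands '[{"translation": [0,0,1],"roll": 0},{"translation": [0,0,0],"roll": 0},{"translation": [0,0,0],"roll": 0}]'

```text
time: 13.13
tool_pos: [0.6382, 0.2586, 0.1491]
tool_rot: [3.141, 0.001, -3.073]
contact_force: [-1.8, -1.2, 4.0]
opening: 0.0298
grip_force: 39.9
```

Contact with the bar reads 4 N. Releasing with a limited opening, then rising.

Emit:
step_arm --commands '[{"translation": [0,0,0],"roll": 0},{"translation": [0,0,0],"roll": 0},{"translation": [0,0,0],"roll": 0},{"translation": [0,0,0],"roll": 0},{"translation": [0,0,0],"roll": 0},{"translation": [0,0,0],"roll": 0}]' --fingers 0.6

```text
time: 13.63
tool_pos: [0.638, 0.2586, 0.148]
tool_rot: [3.142, -0.0, -3.073]
contact_force: [0.2, -0.0, -0.3]
opening: 0.055
grip_force: 0.0
```

Emit:
step_arm --commands '[{"translation": [0,0,-5],"roll": 0},{"translation": [0,0,-15],"roll": 0},{"translation": [0,0,-25],"roll": 0},{"translation": [0,0,-30],"roll": 0},{"translation": [0,0,-20],"roll": 0},{"translation": [0,0,0],"roll": 0}]'

```text
time: 14.13
tool_pos: [0.6399, 0.2592, 0.2496]
tool_rot: [3.139, 0.01, -3.073]
contact_force: [0.8, 0.0, 0.8]
opening: 0.0553
grip_force: 0.0
```

```bash
python3 - <<'E'
from h import *
st()
im,_=snap('side','s6');f('side','ear_a');a,_=snap('wrist','w6');f('wrist','ear_a');f('wrist','ear_a_crown')
E
```

```text
14.13 [0.6399 0.2592 0.2496] [ 3.139  0.01  -3.073] [0.8 0.  0.8] 0.055 0.0 [ 0.27  0.64  0.9   0.    1.59 -1.37]
side ear_a [0.6122, 0.2438, 0.1205] 0.84
side ear_a [0.462, -0.3723, 0.0895] 0.64
wrist ear_a [0.6139, 0.2578, 0.1477] 0.88
wrist ear_a [0.4893, 0.1169, 0.0325] 0.66
wrist ear_a_crown [0.6155, 0.2575, 0.1514] 0.94
```

```bash
cat >> h.py <<'E'
def earmask(im):
    hs=cv2.cvtColor(im,cv2.COLOR_RGB2HSV).astype(int); m=((hs[:,:,1]<60)|(hs[:,:,2]<45)).astype(np.uint8)
    return cv2.morphologyEx(m,cv2.MORPH_OPEN,np.ones((3,3)))
E
python3 - <<'E'
from h import *
im=cv2.imread('pics/top0.png')[:,:,::-1].copy();cal=get_calibration('top')
m=earmask(im)
for p in [(.473,.338,0),(.46,-.326,0)]: print(rect('top',im,cal,m,.06,np.array(p)))
im=cv2.imread('pics/w1.png')[:,:,::-1].copy(); m=earmask(im); m[270:]=0
n,l,s,c=cv2.connectedComponentsWithStats(m)
for i in range(1,n):
    if s[i,4]>300: print(s[i],c[i])
E
```

```text
[467.1, 379.7, 106.3, 60.0, 91.1]
[467.6, -371.0, 53.9, 23.7, 81.6]
[ 206    0  129   39 2299] [293.61505002  12.89343193]
[ 481   37   62   57 2695] [511.78478664  65.10946197]
[ 410   44   60   72 2626] [444.05674029  78.62414318]
[ 283   93   76  177 8775] [322.01584046 179.49470085]
[ 442  186  121   84 3644] [501.38282108 222.27167947]
```

Emit:
step_arm --commands '[{"translation": [6,-16,0],"roll": 0},{"translation": [12,-32,0],"roll": 0},{"translation": [13.2,-36,0],"roll": 0},{"translation": [13.2,-36,0],"roll": 0},{"translation": [13.2,-36,0],"roll": 0},{"translation": [13.2,-36,0],"roll": 0},{"translation": [13.2,-36,0],"roll": 0},{"translation": [13.2,-36,0],"roll": 0},{"translation": [13.2,-36,0],"roll": 0},{"translation": [13.2,-36,0],"roll": 0},{"translation": [13.2,-36,0],"roll": 0},{"translation": [13.2,-36,0],"roll": 0},{"translation": [13.2,-36,0],"roll": 0},{"translation": [13.2,-36,0],"roll": 0},{"translation": [13.2,-36,0],"roll": 0},{"translation": [13.2,-36,0],"roll": 0},{"translation": [13.2,-36,0],"roll": 0},{"translation": [8,-22,0],"roll": 0.1},{"translation": [0,0,0],"roll": 0.118},{"translation": [0,0,0],"roll": 0.118}]'

```text
time: 16.05
tool_pos: [0.4547, -0.3666, 0.2414]
tool_rot: [3.14, -0.003, 2.865]
contact_force: [-0.4, 0.1, -0.1]
opening: 0.0552
grip_force: 0.0
```

Emit:
step_arm --commands '[{"translation": [0,0,0],"roll": 0.118},{"translation": [0,0,0],"roll": 0.118},{"translation": [0,0,0],"roll": 0.118},{"translation": [0,0,0],"roll": 0.118},{"translation": [0,0,0],"roll": 0.118},{"translation": [0,0,0],"roll": 0.118},{"translation": [0,0,0],"roll": 0.118},{"translation": [0,0,0],"roll": 0.118},{"translation": [0,0,0],"roll": 0.118},{"translation": [0,0,0],"roll": 0.118},{"translation": [0,0,0],"roll": 0.118},{"translation": [0,0,0],"roll": 0},{"translation": [0,0,0],"roll": 0}]' --fingers 0.65

```text
time: 17.13
tool_pos: [0.4558, -0.365, 0.2422]
tool_rot: [-3.14, -0.001, 1.579]
contact_force: [0.3, -0.4, -0.0]
opening: 0.0597
grip_force: 0.0
```

```bash
python3 - <<'E'
from h import *
st()
def blobs(im):
    m=earmask(im); m[275:]=0
    n,l,s,c=cv2.connectedComponentsWithStats(m)
    for i in range(1,n):
        if s[i,4]>1500:
            ct,_=cv2.findContours((l==i).astype(np.uint8),0,2); ct=max(ct,key=len)
            ys,xs=np.nonzero(l==i); # axis fit: mid of rows near top/bottom
            mid=np.array([(xs[ys==y].min()+xs[ys==y].max())/2 for y in range(s[i,1]+2,s[i,1]+s[i,3]-2)])
            print(s[i],c[i].round(1),'slope',np.polyfit(np.arange(len(mid)),mid,1)[0].round(4))
blobs(cv2.imread('pics/w1.png')[:,:,::-1].copy()); print('--')
im,cal=snap('wrist','w7'); blobs(im); f('wrist','ear_b')
E
```

```text
17.13 [ 0.4558 -0.365   0.2422] [-3.140e+00 -1.000e-03  1.579e+00] [ 0.3 -0.4 -0. ] 0.06 0.0 [-0.81  0.43  1.28  0.    1.44 -0.81]
[ 206    0  129   39 2299] [293.6  12.9] slope 1.1234
[ 481   37   62   57 2695] [511.8  65.1] slope -0.2164
[ 410   44   60   72 2626] [444.1  78.6] slope -0.0813
[ 283   93   76  179 8805] [322.  179.8] slope 0.0729
[ 442  186  121   89 3764] [502.8 223.9] slope 1.2561
--
[  468     0   123   106 10278] [527.8  49.3] slope -0.139
[   38    49   194   223 28514] [138.5 159. ] slope 0.1217
[ 290   89   81  184 9437] [329.1 178.6] slope -0.0845
[ 597  138   43  137 4634] [618.5 208.4] slope -0.0537
wrist ear_b [0.461, -0.3272, 0.0956] 0.7
```

Emit:
step_arm --commands '[{"translation": [19.4,7,0],"roll": 0.08},{"translation": [0,0,15],"roll": 0},{"translation": [0,0,25],"roll": 0},{"translation": [0,0,30],"roll": 0},{"translation": [0,0,30],"roll": 0},{"translation": [0,0,22],"roll": 0},{"translation": [0,0,14],"roll": 0},{"translation": [0,0,9],"roll": 0},{"translation": [0,0,0],"roll": 0},{"translation": [0,0,0],"roll": 0}]'

```text
time: 18.07
tool_pos: [0.4631, -0.346, 0.0984]
tool_rot: [3.141, -0.0, 1.497]
contact_force: [-0.3, -0.1, 0.1]
opening: 0.0596
grip_force: 0.0
```

Emit:
step_arm --commands '[{"translation": [0,0,0],"roll": 0},{"translation": [0,0,0],"roll": 0},{"translation": [0,0,0],"roll": 0},{"translation": [0,0,0],"roll": 0},{"translation": [0,0,0],"roll": 0},{"translation": [0,0,0],"roll": 0},{"translation": [0,0,0],"roll": 0},{"translation": [0,0,0],"roll": 0}]' --fingers 0.0 --grip_force 40

```text
time: 18.73
tool_pos: [0.4633, -0.346, 0.0986]
tool_rot: [3.141, 0.0, 1.496]
contact_force: [0.7, 0.6, 3.2]
opening: 0.0294
grip_force: 40.0
```

Emit:
step_arm --commands '[{"translation": [0,0,-4],"roll": 0},{"translation": [0,0,-12],"roll": 0},{"translation": [0,0,-28],"roll": 0},{"translation": [0,0,-34],"roll": 0},{"translation": [0,0,-34],"roll": 0},{"translation": [0,0,-34],"roll": 0},{"translation": [0,0,-34],"roll": 0},{"translation": [0,0,-20],"roll": 0},{"translation": [0,0,-8],"roll": 0.06},{"translation": [0,0,0],"roll": 0.118},{"translation": [0,0,0],"roll": 0.118},{"translation": [0,0,0],"roll": 0.118},{"translation": [0,0,0],"roll": 0.118},{"translation": [0,0,0],"roll": 0.118},{"translation": [0,0,0],"roll": 0.118},{"translation": [0,0,0],"roll": 0.118},{"translation": [0,0,0],"roll": 0.118},{"translation": [0,0,0],"roll": 0.118},{"translation": [0,0,0],"roll": 0.118},{"translation": [0,0,0],"roll": 0.118}]'

```text
time: 20.4
tool_pos: [0.4625, -0.3455, 0.3053]
tool_rot: [-3.14, 0.002, 0.132]
contact_force: [-0.6, -0.5, -3.8]
opening: 0.0294
grip_force: 40.0
```

Emit:
step_arm --commands '[{"translation": [0,0,0],"roll": 0.068},{"translation": [7,-14,0],"roll": 0},{"translation": [12,-25,0],"roll": 0},{"translation": [16,-32.2,0],"roll": 0},{"translation": [16,-32.2,0],"roll": 0},{"translation": [16,-32.2,0],"roll": 0},{"translation": [16,-32.2,0],"roll": 0},{"translation": [16,-32.2,0],"roll": 0},{"translation": [16,-32.2,0],"roll": 0},{"translation": [16,-32.2,0],"roll": 0},{"translation": [16,-32.2,0],"roll": 0},{"translation": [16,-32.2,0],"roll": 0},{"translation": [16,-32.2,0],"roll": 0},{"translation": [16,-32.2,0],"roll": 0},{"translation": [14,-28,0],"roll": 0},{"translation": [7.3,-20,0],"roll": 0},{"translation": [0,0,0],"roll": 0},{"translation": [0,0,0],"roll": 0},{"translation": [0,0,0],"roll": 0}]'

```text
time: 21.98
tool_pos: [0.6475, 0.1088, 0.3054]
tool_rot: [3.141, 0.002, 0.07]
contact_force: [0.1, 0.2, -3.6]
opening: 0.0299
grip_force: 40.0
```

Emit:
step_arm --commands '[{"translation": [1,0,12],"roll": 0},{"translation": [0,0,24],"roll": 0},{"translation": [0,0,30],"roll": 0},{"translation": [0,0,30],"roll": 0},{"translation": [0,0,25],"roll": 0},{"translation": [0,0,15],"roll": 0},{"translation": [0,0,8],"roll": 0},{"translation": [0,0,4],"roll": 0},{"translation": [0,0,2],"roll": 0},{"translation": [0,0,1.5],"roll": 0},{"translation": [0,0,0],"roll": 0},{"translation": [0,0,0],"roll": 0}]'

```text
time: 22.98
tool_pos: [0.6495, 0.1094, 0.1559]
tool_rot: [3.142, -0.002, 0.07]
contact_force: [0.0, -0.5, -3.2]
opening: 0.0292
grip_force: 40.0
```

Emit:
step_arm --commands '[{"translation": [0,0,1],"roll": 0},{"translation": [0,0,1],"roll": 0},{"translation": [0,0,0],"roll": 0},{"translation": [0,0,0],"roll": 0}]'

```text
time: 23.32
tool_pos: [0.649, 0.1095, 0.1528]
tool_rot: [-3.142, -0.0, 0.07]
contact_force: [-0.1, -0.7, -4.2]
opening: 0.0297
grip_force: 40.0
```

Emit:
step_arm --commands '[{"translation": [0,0,1],"roll": 0},{"translation": [0,0,0.7],"roll": 0},{"translation": [0,0,0],"roll": 0},{"translation": [0,0,0],"roll": 0}]'

```text
time: 23.65
tool_pos: [0.649, 0.1095, 0.1511]
tool_rot: [-3.141, -0.0, 0.07]
contact_force: [-0.2, -0.9, -1.9]
opening: 0.0297
grip_force: 40.0
```

Emit:
step_arm --commands '[{"translation": [0,0,0.7],"roll": 0},{"translation": [0,0,0],"roll": 0},{"translation": [0,0,0],"roll": 0}]'

```text
time: 23.9
tool_pos: [0.6491, 0.1095, 0.151]
tool_rot: [-3.141, -0.001, 0.07]
contact_force: [-2.3, -1.3, 2.5]
opening: 0.0294
grip_force: 40.0
```

Emit:
step_arm --commands '[{"translation": [0,0,0],"roll": 0},{"translation": [0,0,0],"roll": 0},{"translation": [0,0,0],"roll": 0},{"translation": [0,0,0],"roll": 0},{"translation": [0,0,0],"roll": 0},{"translation": [0,0,0],"roll": 0},{"translation": [0,0,-5],"roll": 0},{"translation": [0,0,-15],"roll": 0},{"translation": [0,0,-25],"roll": 0},{"translation": [0,0,-30],"roll": 0},{"translation": [0,0,-25],"roll": 0}]' --fingers 0.6

```text
time: 24.82
tool_pos: [0.6491, 0.1095, 0.2525]
tool_rot: [-3.142, -0.001, 0.07]
contact_force: [0.3, -0.4, 0.2]
opening: 0.0553
grip_force: 0.0
```

Emit:
step_arm --commands '[{"translation": [-20,-2,0],"roll": 0},{"translation": [-32,-3,0],"roll": 0},{"translation": [-35,-3.2,0],"roll": 0},{"translation": [-35,-3.2,0],"roll": 0},{"translation": [-35,-3,0],"roll": 0},{"translation": [-23,-2.6,0],"roll": -0.1},{"translation": [0,0,0],"roll": -0.121},{"translation": [0,0,0],"roll": -0.121},{"translation": [0,0,0],"roll": -0.121},{"translation": [0,0,0],"roll": -0.121},{"translation": [0,0,0],"roll": -0.121},{"translation": [0,0,0],"roll": -0.121},{"translation": [0,0,0],"roll": -0.121},{"translation": [0,0,0],"roll": -0.121},{"translation": [0,0,0],"roll": -0.121},{"translation": [0,0,0],"roll": -0.121},{"translation": [0,0,0],"roll": -0.121},{"translation": [0,0,0],"roll": -0.121},{"translation": [0,0,0],"roll": 0},{"translation": [0,0,0],"roll": 0}]' --fingers 0.85

```text
time: 26.48
tool_pos: [0.4683, 0.1139, 0.2507]
tool_rot: [3.141, -0.0, 1.618]
contact_force: [0.3, -0.1, -0.3]
opening: 0.0779
grip_force: 0.0
```

```bash
cat >> h.py <<'E'
def cass(cam,im,cal,z,near):
    hs=cv2.cvtColor(im,cv2.COLOR_RGB2HSV); m=(hs[:,:,2]>150)&(hs[:,:,1]<45)
    m=cv2.morphologyEx(m.astype(np.uint8),cv2.MORPH_CLOSE,np.ones((9,9)))
    if cam=='wrist': m[282:]=0
    return rect(cam,im,cal,m,z,np.array(near))
E
python3 - <<'E'
from h import *
st()
im,cal=snap('wrist','w8'); print(cass('wrist',im,cal,.034,(.468,.114,.034))); f('wrist','thick')
t,_=snap('side','s8');f('side','ear_a')
E
```

```text
26.48 [0.4683 0.1139 0.2507] [ 3.141 -0.     1.618] [ 0.3 -0.1 -0.3] 0.078 0.0 [0.08 0.23 1.55 0.   1.37 0.03]
[471.1, 113.4, 129.0, 55.5, 92.8]
wrist thick [0.4737, 0.1193, 0.0339] 0.62
```

Emit:
step_arm --commands '[{"translation": [-0.5,2.8,15],"roll": 0},{"translation": [0,0,30],"roll": 0},{"translation": [0,0,36],"roll": 0},{"translation": [0,0,36],"roll": 0},{"translation": [0,0,36],"roll": 0},{"translation": [0,0,36],"roll": 0},{"translation": [0,0,30],"roll": 0},{"translation": [0,0,20],"roll": 0},{"translation": [0,0,12],"roll": 0},{"translation": [0,0,6],"roll": 0},{"translation": [0,0,0],"roll": 0},{"translation": [0,0,0],"roll": 0}]'

```text
time: 27.68
tool_pos: [0.4715, 0.1136, -0.0063]
tool_rot: [3.141, -0.0, 1.621]
contact_force: [-0.1, -0.4, 0.2]
opening: 0.0782
grip_force: 0.0
```

Emit:
step_arm --commands '[{"translation": [0,0,3],"roll": 0},{"translation": [0,0,0],"roll": 0},{"translation": [0,0,0],"roll": 0},{"translation": [0,0,0],"roll": 0},{"translation": [0,0,0],"roll": 0},{"translation": [0,0,0],"roll": 0}]' --fingers 0.0 --grip_force 35

```text
time: 28.18
tool_pos: [0.4711, 0.1135, -0.0092]
tool_rot: [3.141, -0.0, 1.622]
contact_force: [-1.0, -0.7, 6.7]
opening: 0.0559
grip_force: 35.0
```

Emit:
step_arm --commands '[{"translation": [0,0,-4],"roll": 0},{"translation": [0,0,-12],"roll": 0},{"translation": [0,0,-25],"roll": 0},{"translation": [0,0,-35],"roll": 0},{"translation": [0,0,-38],"roll": 0},{"translation": [0,0,-38],"roll": 0},{"translation": [0,0,-38],"roll": 0},{"translation": [0,0,-38],"roll": 0},{"translation": [0,0,-38],"roll": 0},{"translation": [0,0,-30],"roll": 0},{"translation": [0,0,-13],"roll": 0},{"translation": [0,0,0],"roll": 0}]'

```text
time: 29.18
tool_pos: [0.4723, 0.1136, 0.3026]
tool_rot: [3.135, -0.0, 1.622]
contact_force: [0.7, 0.0, -4.2]
opening: 0.0556
grip_force: 35.0
```

Emit:
step_arm --commands '[{"translation": [-14,5,0],"roll": 0},{"translation": [-25,10,0],"roll": 0},{"translation": [-34,13.4,0],"roll": 0},{"translation": [-34,13.4,0],"roll": 0},{"translation": [-34,13.4,0],"roll": 0},{"translation": [-34,13.4,0],"roll": 0},{"translation": [-34,13.4,0],"roll": 0},{"translation": [-34,13.4,0],"roll": 0},{"translation": [-34,13.4,0],"roll": 0},{"translation": [-34,13.4,0],"roll": 0},{"translation": [-34,13.4,0],"roll": 0},{"translation": [-34,13.4,0],"roll": 0},{"translation": [-24,9,0],"roll": 0},{"translation": [-11,4,0],"roll": 0.088},{"translation": [0,0,0],"roll": 0.089},{"translation": [0,0,0],"roll": 0},{"translation": [0,0,0],"roll": 0},{"translation": [0,0,0],"roll": 0}]'

```text
time: 30.68
tool_pos: [0.6538, -0.291, 0.2982]
tool_rot: [-3.14, -0.001, 1.448]
contact_force: [0.3, -1.4, -3.5]
opening: 0.0556
grip_force: 35.0
```

```bash
python3 - <<'E'
from h import *
st()
im,cal=snap('wrist','w9'); k=im.copy(); 
hs=cv2.cvtColor(im,cv2.COLOR_RGB2HSV); m=(hs[:,:,2]>150)&(hs[:,:,1]<45)
m=cv2.morphologyEx(m.astype(np.uint8),cv2.MORPH_CLOSE,np.ones((9,9)))
n,l,s,c=cv2.connectedComponentsWithStats(m); print([(s[i].tolist(),c[i].round().tolist()) for i in range(1,n) if s[i,4]>800])
print(cass('wrist',im,cal,.031,(.652,-.183,.031))); f('wrist','base'); f('wrist','thick')
E
```

```text
30.68 [ 0.6538 -0.291   0.2982] [-3.140e+00 -1.000e-03  1.448e+00] [ 0.3 -1.4 -3.5] 0.056 35.0 [-0.53  0.71  0.64  0.    1.79 -0.4 ]
[([391, 18, 33, 83, 1247], [407.0, 55.0]), ([279, 21, 55, 48, 1884], [309.0, 39.0]), ([280, 68, 53, 68, 2126], [301.0, 101.0]), ([108, 89, 56, 33, 886], [130.0, 108.0]), ([240, 161, 60, 48, 2365], [267.0, 182.0]), ([0, 165, 104, 175, 11056], [38.0, 256.0])]
[652.2, -197.1, 67.5, 54.9, 83.2]
wrist base [0.6567, -0.1799, 0.0355] 0.94
wrist thick [0.6551, -0.2612, 0.3392] 0.91
```

```bash
python3 - <<'E'
from h import *
im=cv2.imread('pics/w9.png')[:,:,::-1].copy();cal=get_calibration('wrist')
hs=cv2.cvtColor(im,cv2.COLOR_RGB2HSV)
for v in(70,90,110):
    m=(hs[:,:,2]>v)&(hs[:,:,1]<70); b=np.zeros_like(m);b[12:142,262:352]=1
    m=cv2.morphologyEx((m&b).astype(np.uint8),cv2.MORPH_CLOSE,np.ones((9,9)))
    print(v,rect('wrist',im,cal,m,.031,np.array([.652,-.183,0])),m.sum())
c=im[0:170,220:390]; c=(255*(c/255.)**.6).astype(np.uint8)
t=cv2.imread('pics/s8.png')[60:300,200:520]
cv2.imwrite('pics/m9.png',np.hstack([cv2.resize(c[:,:,::-1],(400,400)),cv2.resize(t,(400,400))]))
E
```

```text
70 [655.5, -178.4, 119.3, 57.8, 82.5] 6672
90 [655.2, -178.8, 118.0, 57.2, 82.9] 6509
110 [655.5, -178.8, 118.1, 56.5, 83.0] 6372
```

View pics/m9.png

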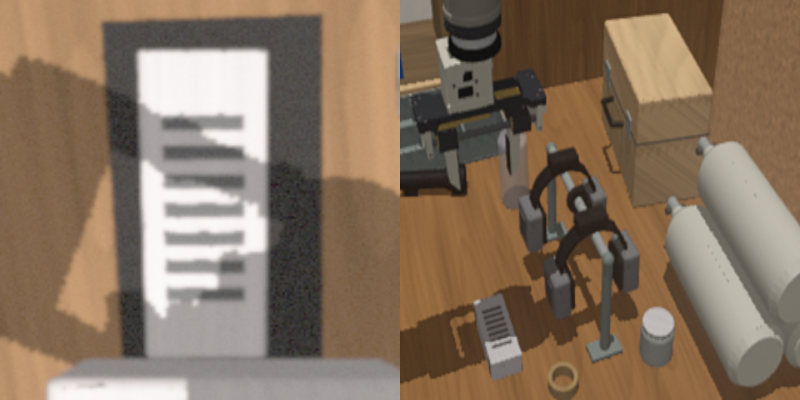

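The crop shows both ears hung, one on each side of the collar. It also shows the base on its mat, with its near end hidden by the held cassette. I'll cross-check the base centre from the slots, first at (203,122) and last at (204,294) in the crop.

```bash
python3 - <<'E'
from h import *
cal=get_calibration('wrist');s=170/400
P=[unproj('wrist',(220+x*s,y*s),.031,cal) for x,y in((203,122),(204,294),(203,50))]
print(np.round(P,4),(P[0]+P[1])/2)
a=P[2]-65e-3*np.array([.1236,.9923,0]);print(a)
E
```

```text
[[ 0.6594 -0.1486  0.031 ]
 [ 0.6503 -0.2206  0.031 ]
 [ 0.6632 -0.1206  0.031 ]] [ 0.65487569 -0.18459518  0.031     ]
[ 0.65516276 -0.18505121  0.031     ]
```

Emit:
step_arm --commands '[{"translation": [12,-1.5,0],"roll": 0},{"translation": [25,-3,0],"roll": 0},{"translation": [30,-3,0],"roll": 0},{"translation": [25,-3,0],"roll": 0},{"translation": [13.7,-1.4,0],"roll": 0},{"translation": [0,0,15],"roll": 0},{"translation": [0,0,30],"roll": 0},{"translation": [0,0,36],"roll": 0},{"translation": [0,0,36],"roll": 0},{"translation": [0,0,36],"roll": 0},{"translation": [0,0,36],"roll": 0},{"translation": [0,0,30],"roll": 0},{"translation": [0,0,20],"roll": 0},{"translation": [0,0,12],"roll": 0},{"translation": [0,0,6],"roll": 0},{"translation": [0,0,0],"roll": 0},{"translation": [0,0,0],"roll": 0},{"translation": [0,0,0],"roll": 0}]'

```text
time: 32.33
tool_pos: [0.6567, -0.1859, 0.0444]
tool_rot: [3.138, 0.001, 1.445]
contact_force: [1.2, 0.1, -3.0]
opening: 0.0558
grip_force: 35.0
```

Emit:
step_arm --commands '[{"translation": [0.8,-1.5,6],"roll": 0},{"translation": [0,0,6],"roll": 0},{"translation": [0,0,4],"roll": 0},{"translation": [0,0,0],"roll": 0},{"translation": [0,0,0],"roll": 0},{"translation": [0,0,0],"roll": 0}]'

```text
time: 32.83
tool_pos: [0.6542, -0.1844, 0.0264]
tool_rot: [3.141, -0.0, 1.445]
contact_force: [-0.3, -0.3, -3.3]
opening: 0.0557
grip_force: 35.0
```

```bash
python3 -c "
from h import *
st()"
```

```text
32.83 [ 0.6542 -0.1844  0.0264] [ 3.141 -0.     1.445] [-0.3 -0.3 -3.3] 0.056 35.0 [-0.39  0.78  1.25  0.    1.11 -0.26]
```

Within 1 mm of the base centre. Touching down slowly.

Emit:
step_arm --commands '[{"translation": [0,0.6,1.5],"roll": 0},{"translation": [0,0,1.2],"roll": 0},{"translation": [0,0,0.8],"roll": 0},{"translation": [0,0,0],"roll": 0},{"translation": [0,0,0],"roll": 0}]'

```text
time: 33.25
tool_pos: [0.6546, -0.1844, 0.0227]
tool_rot: [-3.142, -0.0, 1.445]
contact_force: [0.1, -0.6, -3.7]
opening: 0.0557
grip_force: 35.0
```

Emit:
step_arm --commands '[{"translation": [0,0,0.8],"roll": 0},{"translation": [0,0,0],"roll": 0},{"translation": [0,0,0],"roll": 0}]'

```text
time: 33.5
tool_pos: [0.6546, -0.1844, 0.022]
tool_rot: [-3.142, -0.0, 1.445]
contact_force: [-0.6, 0.2, -4.3]
opening: 0.0556
grip_force: 35.0
```

Emit:
step_arm --commands '[{"translation": [0,0,0.8],"roll": 0},{"translation": [0,0,0],"roll": 0},{"translation": [0,0,0],"roll": 0}]'

```text
time: 33.75
tool_pos: [0.6547, -0.1844, 0.0219]
tool_rot: [3.141, 0.0, 1.445]
contact_force: [-1.2, 1.0, 2.4]
opening: 0.0555
grip_force: 35.0
```

Emit:
step_arm --commands '[{"translation": [0,0,0.6],"roll": 0},{"translation": [0,0,0],"roll": 0},{"translation": [0,0,0],"roll": 0}]'

```text
time: 34.0
tool_pos: [0.6547, -0.1844, 0.0219]
tool_rot: [3.141, 0.0, 1.445]
contact_force: [-4.2, 0.9, 6.9]
opening: 0.0557
grip_force: 35.0
```

Emit:
step_arm --commands '[{"translation": [0,0,0],"roll": 0},{"translation": [0,0,0],"roll": 0},{"translation": [0,0,0],"roll": 0},{"translation": [0,0,0],"roll": 0},{"translation": [0,0,0],"roll": 0},{"translation": [0,0,-5],"roll": 0},{"translation": [0,0,-15],"roll": 0},{"translation": [0,0,-30],"roll": 0},{"translation": [0,0,-36],"roll": 0},{"translation": [0,0,-36],"roll": 0},{"translation": [0,0,-36],"roll": 0},{"translation": [0,0,-36],"roll": 0},{"translation": [0,0,-25],"roll": 0},{"translation": [0,0,-10],"roll": 0},{"translation": [0,0,0],"roll": 0},{"translation": [0,0,0],"roll": 0}]' --fingers 0.85

```text
time: 35.33
tool_pos: [0.6543, -0.1843, 0.2484]
tool_rot: [-3.14, -0.0, 1.445]
contact_force: [0.4, -0.3, -1.2]
opening: 0.0784
grip_force: 0.0
```

```bash
python3 - <<'E'
from h import *
st()
im,cal=snap('wrist','w10')
hs=cv2.cvtColor(im,cv2.COLOR_RGB2HSV)
for v in(90,120,150):
    m=((hs[:,:,2]>v)&(hs[:,:,1]<60)).astype(np.uint8); m[285:]=0; m[:,:225]=0;m[:,415:]=0
    m=cv2.morphologyEx(m,cv2.MORPH_CLOSE,np.ones((9,9)))
    print(v,rect('wrist',im,cal,m,.065,np.array([.655,-.184,0])))
E
```

```text
35.33 [ 0.6543 -0.1843  0.2484] [-3.14  -0.     1.445] [ 0.4 -0.3 -1.2] 0.078 0.0 [-0.39  0.62  0.93  0.    1.58 -0.26]
90 [655.2, -183.0, 131.7, 57.5, 83.2]
120 [655.2, -183.5, 130.5, 56.6, 82.8]
150 [654.7, -183.4, 131.2, 55.7, 83.6]
```

Emit:
step_arm --commands '[{"translation": [3,-16,0],"roll": 0},{"translation": [6,-34,0],"roll": 0},{"translation": [6,-34,0],"roll": 0},{"translation": [6,-34,0],"roll": 0},{"translation": [6,-34,0],"roll": 0},{"translation": [5,-26,0],"roll": 0},{"translation": [3,-16,0],"roll": -0.07},{"translation": [0,0,0],"roll": -0.075},{"translation": [0,0,0],"roll": 0},{"translation": [0,0,0],"roll": 0}]'

```text
time: 36.22
tool_pos: [0.466, -0.1251, 0.2481]
tool_rot: [-3.139, -0.001, 1.588]
contact_force: [-0.8, -0.6, 0.3]
opening: 0.0782
grip_force: 0.0
```

```bash
python3 - <<'E'
from h import *
st()
im,cal=snap('wrist','w11'); f('wrist','thin')
hs=cv2.cvtColor(im,cv2.COLOR_RGB2HSV)
for v in(120,150):
    m=((hs[:,:,2]>v)&(hs[:,:,1]<45)).astype(np.uint8); m[285:]=0
    m=cv2.morphologyEx(m,cv2.MORPH_CLOSE,np.ones((9,9)))
    print(v,rect('wrist',im,cal,m,.02,np.array([.466,-.125,0])))
E
```

```text
36.22 [ 0.466  -0.1251  0.2481] [-3.139e+00 -1.000e-03  1.588e+00] [-0.8 -0.6  0.3] 0.078 0.0 [-0.42  0.23  1.55  0.    1.36 -0.44]
wrist thin [0.4636, -0.1208, 0.0237] 0.68
wrist thin [0.7603, -0.1742, 0.008] 0.32
120 [466.5, -124.9, 129.0, 55.8, 91.0]
150 [467.2, -163.3, 55.8, 52.0, 1.0]
```

Emit:
step_arm --commands '[{"translation": [0,0.5,15],"roll": 0},{"translation": [0,0,30],"roll": 0},{"translation": [0,0,36],"roll": 0},{"translation": [0,0,36],"roll": 0},{"translation": [0,0,36],"roll": 0},{"translation": [0,0,36],"roll": 0},{"translation": [0,0,30],"roll": 0},{"translation": [0,0,20],"roll": 0},{"translation": [0,0,12],"roll": 0},{"translation": [0,0,7],"roll": 0},{"translation": [0,0,3],"roll": 0},{"translation": [0,0,0],"roll": 0},{"translation": [0,0,0],"roll": 0}]'

```text
time: 37.4
tool_pos: [0.4676, -0.1255, -0.011]
tool_rot: [3.141, 0.0, 1.589]
contact_force: [0.4, 0.3, -0.1]
opening: 0.0779
grip_force: 0.0
```

Emit:
step_arm --commands '[{"translation": [0,0,1.5],"roll": 0},{"translation": [0,0,1],"roll": 0},{"translation": [0,0,0],"roll": 0},{"translation": [0,0,0],"roll": 0}]'

```text
time: 37.73
tool_pos: [0.4673, -0.1254, -0.0135]
tool_rot: [3.141, 0.0, 1.59]
contact_force: [0.1, -0.4, 0.4]
opening: 0.0777
grip_force: 0.0
```

Emit:
step_arm --commands '[{"translation": [0,0,0],"roll": 0},{"translation": [0,0,0],"roll": 0},{"translation": [0,0,0],"roll": 0},{"translation": [0,0,0],"roll": 0},{"translation": [0,0,0],"roll": 0},{"translation": [0,0,0],"roll": 0}]' --fingers 0.0 --grip_force 35

```text
time: 38.23
tool_pos: [0.4669, -0.1252, -0.0139]
tool_rot: [-3.141, -0.0, 1.59]
contact_force: [-0.4, 0.1, 1.6]
opening: 0.0552
grip_force: 35.0
```

Emit:
step_arm --commands '[{"translation": [0,0,-4],"roll": 0},{"translation": [0,0,-12],"roll": 0},{"translation": [0,0,-28],"roll": 0},{"translation": [0,0,-36],"roll": 0},{"translation": [0,0,-36],"roll": 0},{"translation": [0,0,-36],"roll": 0},{"translation": [0,0,-28],"roll": 0},{"translation": [0,0,-14],"roll": 0},{"translation": [-4,12,0],"roll": 0},{"translation": [-10,30,0],"roll": 0},{"translation": [-12,35,0],"roll": 0},{"translation": [-12,35,0],"roll": 0},{"translation": [-11,35,0],"roll": 0},{"translation": [-9,26,0],"roll": 0},{"translation": [-4.4,14,0],"roll": 0.07},{"translation": [0,0,0],"roll": 0.073},{"translation": [0,0,0],"roll": 0},{"translation": [0,0,0],"roll": 0}]'

```text
time: 39.73
tool_pos: [0.6548, -0.184, 0.1795]
tool_rot: [-3.14, -0.0, 1.449]
contact_force: [1.0, -0.3, -2.2]
opening: 0.0553
grip_force: 35.0
```

Down from 0.1795 to about 0.056.

Emit:
step_arm --commands '[{"translation": [0,0,14],"roll": 0},{"translation": [0,0,26],"roll": 0},{"translation": [0,0,30],"roll": 0},{"translation": [0,0,24],"roll": 0},{"translation": [0,0,14],"roll": 0},{"translation": [0,0,8],"roll": 0},{"translation": [0,0,5],"roll": 0},{"translation": [0,0,2],"roll": 0},{"translation": [0,0,0],"roll": 0},{"translation": [0,0,0],"roll": 0},{"translation": [0,0,0],"roll": 0}]'

```text
time: 40.65
tool_pos: [0.6559, -0.1844, 0.0585]
tool_rot: [3.139, 0.001, 1.447]
contact_force: [0.3, -0.0, -1.5]
opening: 0.0554
grip_force: 35.0
```

Emit:
step_arm --commands '[{"translation": [0,0,2],"roll": 0},{"translation": [0,0,2],"roll": 0},{"translation": [0,0,1.5],"roll": 0},{"translation": [0,0,0],"roll": 0},{"translation": [0,0,0],"roll": 0}]'

```text
time: 41.07
tool_pos: [0.6552, -0.1841, 0.0515]
tool_rot: [-3.141, -0.0, 1.447]
contact_force: [0.1, 0.3, -1.8]
opening: 0.0555
grip_force: 35.0
```

Emit:
step_arm --commands '[{"translation": [0,0,0.8],"roll": 0},{"translation": [0,0,0.4],"roll": 0},{"translation": [0,0,0],"roll": 0},{"translation": [0,0,0],"roll": 0}]'

```text
time: 41.4
tool_pos: [0.6553, -0.1842, 0.0512]
tool_rot: [3.141, 0.0, 1.447]
contact_force: [-2.1, 0.9, 5.7]
opening: 0.0554
grip_force: 35.0
```

In contact. Release, rise and check.

Emit:
step_arm --commands '[{"translation": [0,0,0],"roll": 0},{"translation": [0,0,0],"roll": 0},{"translation": [0,0,0],"roll": 0},{"translation": [0,0,0],"roll": 0},{"translation": [0,0,0],"roll": 0},{"translation": [0,0,-5],"roll": 0},{"translation": [0,0,-15],"roll": 0},{"translation": [0,0,-30],"roll": 0},{"translation": [0,0,-36],"roll": 0},{"translation": [0,0,-36],"roll": 0},{"translation": [0,0,-36],"roll": 0},{"translation": [0,0,-30],"roll": 0},{"translation": [0,0,-12],"roll": 0},{"translation": [0,0,0],"roll": 0},{"translation": [0,0,0],"roll": 0}]' --fingers 0.85

```text
time: 42.65
tool_pos: [0.6553, -0.1842, 0.2507]
tool_rot: [3.141, 0.0, 1.447]
contact_force: [-0.2, 0.3, -1.3]
opening: 0.0781
grip_force: 0.0
```

```bash
python3 - <<'E'
from h import *
st()
im,cal=snap('wrist','w12')
hs=cv2.cvtColor(im,cv2.COLOR_RGB2HSV)
for v in(90,120):
    m=((hs[:,:,2]>v)&(hs[:,:,1]<60)).astype(np.uint8); m[285:]=0; m[:,:215]=0;m[:,425:]=0
    m=cv2.morphologyEx(m,cv2.MORPH_CLOSE,np.ones((9,9)))
    print(v,rect('wrist',im,cal,m,.085,np.array([.655,-.184,0])))
im,cal=snap('side','s12')
for n in ['ear_a','base','thin','thick','key','tape','tin','bottle','torch']: f('side',n)
E
```

```text
42.65 [ 0.6553 -0.1842  0.2507] [3.141 0.    1.447] [-0.2  0.3 -1.3] 0.078 0.0 [-0.39  0.62  0.93  0.    1.59 -0.26]
90 [655.7, -182.6, 132.0, 57.1, 83.2]
120 [655.8, -183.0, 131.2, 56.6, 83.2]
side ear_a [0.5976, 0.0975, 0.1182] 0.89
side ear_a [0.5967, 0.2474, 0.1211] 0.75
side base [0.6294, -0.2434, 0.0166] 0.79
side base [0.5606, -0.0027, 0.0129] 0.28
side thin [0.6483, -0.1943, 0.0864] 0.7
side thin [0.415, 0.5111, 0.0319] 0.19
side thick [0.6297, -0.245, 0.0536] 0.79
side key [0.7582, -0.2027, 0.0116] 0.72
side tape [0.5656, -0.0008, 0.0142] 0.61
side tin [0.7301, -0.0031, 0.0483] 0.64
side bottle [0.5822, 0.4191, 0.101] 0.71
side bottle [0.6458, 0.087, 0.0788] 0.34
side torch [0.4164, 0.5095, 0.0341] 0.75
side torch [0.6458, 0.0871, 0.0767] 0.19
```

```bash
python3 -c "
from cell import *
print(hand_in())"
```

```text
the job is handed in; nothing more can be done
None
```

I handed the job in at about 43 s: both ear defenders hang on the rail, one each side of the collar, and the thick then the thin cassette sit within about 1 mm of each other on the base, with the bystanders where they started.

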